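Unclip the orange steam nozzle from its rack

TASK

Take the orange scraper nozzle off the steam cleaner's accessory rack: keep its black release button squeezed in while you pull the nozzle straight up off its spigot. Then set it down gently, standing upright in the middle of the yellow plate, and let go; leave the blue nozzle clipped on the rack.

Things in the scene. Friction and masses are not known exactly. Their poses are not given: they have to be found in the camera images.
- orange_nozzle: Orange clip-on nozzle upright on a spigot of a low grey rack. Collar 44 (x) x 40 (y) x 53 mm high, flat hollow foot, narrow scraper tip on top, 74 mm high in all, 0.07 kg. Origin: centre of its foot (z = 0.014 m on the rack), z up. Black release button on the -x face, 18 mm wide, 26 high, centre 33 mm above the foot: 52 mm over button and back (+x) face, 45 with the button in.
- orange_button (a joint): Travel of the orange nozzle's button along its +x, in m: 0 out, 0.007 fully in; the catch frees at about 0.006. Spring 2.5 N at 0, 6 N fully in; springs back when let go. With the button out the nozzle cannot be pulled up; squeezing button and back face between the fingers frees it. The spigot reaches 36 mm up into the nozzle (1 mm of play): lift straight 45 mm to clear it.
- blue_nozzle: Blue nozzle with a pointed round tip, same collar, button and size, turned the same way, clipped on the rack's other spigot 100 mm away along y (which is at which end varies); to be left there. Origin: centre of its foot. The rack base is fixed to the worktop, 84 (x) x 190 (y) x 14 mm high, at a varying angle.
- plate: Square yellow plastic plate, 200 x 200 x 20 mm, loose on the worktop to the left of the rack. Origin: centre of its underside, z up, sides along x and y. Flat floor 136 x 136 mm, its upper face 3 mm above the origin; sloping rim around it. A microwave with a toaster on it stands behind the plate (0.48 m tall, y 0.16 to 0.64 m, face at x = 0.59, handle out to 0.55 m): keep clear of it.
Not all that is in view belongs to the job. Leave any green look-alike of the orange_nozzle alone.

How it is judged:
On the way, in this order (a step that is already met when the one before it is completed fails the run):
1. the orange nozzle's release button is held in while the nozzle is still on its spigot (value of joint orange_button above 0.005 m and height (world z) of orange_nozzle below 0.034 m), for 0.1 s.
2. the orange nozzle is pulled up clear of its spigot (height (world z) of orange_nozzle above 0.052 m), for 0.05 s.
At the end, for the whole second after the job is handed in: The orange nozzle stands upright (within 10 degrees) and at rest on the plate, its foot on the plate's floor and within 50 mm of the plate's centre, its button sprung out again; the plate lies flat on the worktop; the blue nozzle is still clipped on the rack (within 10 mm of where it was) (horizontal distance between orange_nozzle and plate below 0.05 m and z of orange_nozzle in the frame of plate below 0.015 m and angle between orange_nozzle's own z axis and vertical below 0.17 rad and angle between plate's own z axis and vertical below 0.1 rad and linear speed of orange_nozzle below 0.03 m/s and value of joint orange_button below 0.002 m and distance of blue_nozzle from where it was at the start of the episode below 0.01 m); the robot touches nothing.
It fails at once if the orange nozzle is dropped (falls free, faster than 0.7 m/s) (contact force between the fingers and orange_nozzle below 0.05 N and linear speed of orange_nozzle above 0.7 m/s).
It fails at once if the blue nozzle is pulled off its spigot (height (world z) of blue_nozzle above 0.03 m).
It also fails if it takes over 43 s, if anything falls off the work surface, if the arm or the gripper's body presses on something with over 40 N, if the wrist force passes 120 N, or if a joint passes its speed limit or range.

ROBOT

A 6-joint arm with a two-finger parallel gripper is mounted at the origin on a cart in front of the work surface, level with it; the furniture and walls round the work are solid. World frame = base frame: x ahead of the robot, y to its left, z up, the work surface at z = 0. Lengths are in m, angles in rad, forces in N, time in s.
With the tool pointing down it reaches from about 0.25 to 0.775 m from the base axis. Payload 4 kg.
Tool frame: the origin (TCP) lies between the finger pads; the fingertips stand 25 mm ahead of it and the grasp point (between the pads) lies 6 mm ahead of it (robot.tip_reach is the z of the fingertips in the tool frame, in m); z points along the fingers, y is the line along which they close (so a half turn about z gives the same grasp; the last joint's range is limited). The gripper opens to 94 mm and grips with 3 to 60 N. Pads are 16 mm wide; open, the fingers measure 119 mm over their backs; the gripper's body (75 mm by 177 mm) begins 78 mm behind the grasp point.
Start: joints at [-1.22, 0.087, 1.371, -0, 1.684, -0.103], TCP at [0.241, -0.494, 0.231] pointing down, gripper open.
Joint ranges: [-3.1, 3.1], [-0.76, 2.03], [0.27, 2.55], [-1.08, 4.22], [0.17, 2.65], [-2.57, 2.57]. Speed limits (rad/s): [2.79, 2.79, 3.14, 3.14, 3.14, 3.14].

INTERFACE

Orientations are given as [roll, pitch, yaw] about the fixed x, y, z axes, in that order (R = Rz(yaw) Ry(pitch) Rx(roll)).
In Python, from bench import robot gives the robot as it stands. The module is installed in compiled form; this text tells all that it offers.
- The arm moves only by the shell command python3 -m handwheel 'ROWS'. ROWS is JSON, a list of rows, each a list of 3 entries, a list of its own where there are three numbers: the turn, a rotation vector about the world's x, y, z in units of 90 degrees (1.0 is 90 degrees), then the shift along the world's x, y, z in units of 0.05 m (1.0 is 0.05 m), then the closure, from 0 (fully open) to 1 (shut). A call has 1 to 5 rows; each row shifts and turns the commanded pose from where the row before left it; what a row does not reach is not made up. A row lasts 1/10 s, in which the tool goes at most 50 mm and 8.59 degrees, less where a joint would pass 70% of its speed; a pose out of reach is approached as far as the arm can. A call with a number of a shift or a turn outside -1 to 1 is refused whole. A call with a gripper value outside its range is refused whole. The fingers move at their own pace and stop on an object; the grip force is fixed at half the most. Time passes only in rows, so rows that do not move let the fingers close. It gives the time, the measured TCP pose, the force, the opening and the grip force at its end, in the units of the state.
- robot.get_obs(): the state, without advancing time (a new reading comes with each control period).
- robot.snapshot(name): name is "scene" or "top"; returns (picture, depth): 384x512x3 uint8, red, green, blue; 384x512 float32, m along the optical axis (not along the pixel's ray), 0 where there is no reading.
- robot.calibration(name): a dict with "mtx" (3x3 intrinsics, pixels), "extrinsics" (4x4, takes a point from camera to world coordinates). Camera axes: x right, y down, z forward; pixel columns grow to the right and rows downward; lengths in m; the calibration is good to about 2 mm. A picture is of the moment at which its call begins. calibration takes no time and is no camera call.
- robot.close_job(): hands the job in; it is judged then, once.
Trained networks look in the newest picture that a camera, given by its name, has taken for a name from the list of things; names that differ only in an ending like _2 or _b are one class to them, and where a whole thing is asked for, a point or a joint stands for the part that bears it (a point fixed in the world has none). Each returns a list of dicts, best first, with "p" (0 to 1); they miss things now and then, are a little off and sometimes report something else, mostly with a low value. They report only what shows in the picture. A call takes as long as a camera call. They do not tell look-alikes from the thing itself.
- robot.boxes_of(query, camera): "bbox" ([left, top, right, bottom] in pixels, round what is visible of it).
The state is a dict: "time": time; "joint_positions": joint angles; "qvel": joint speeds; "joint_torque": joint torques, N m; "tool_pos": TCP position; "ee_rot": TCP orientation; "wrist_force": force on the tool from outside, world axes, zero at the start; "wrist_torque": the same for the moment, N m; "width": finger opening in m; "finger_force": force on a finger pad.
Only numpy, scipy, OpenCV 4.12 (cv2) and the standard library are available. Lean on these libraries where they do the work, as an engineer would, in place of code of your own. Each camera call takes 0.05 s, during which the arm holds its last target. There are 200 camera calls.

## Working session

There is one attempt and no reset: what is moved stays moved. The work goes in short steps, Python scripts to look and compute and a shell command to move; the robot and the scene stay as the last step left them, time stands still between calls to the robot, and variables do not carry over. Pictures are saved under pics/ and viewed, at most 10 in all, crops included, and the job is handed in when it is done.

```bash
mkdir -p pics; cat > h.py <<'E'
import numpy as np, cv2
from bench import robot
def snap(n,f):
    p,d=robot.snapshot(n); cv2.imwrite('pics/'+f,p[:,:,::-1]); return p,d
def world(n,u,v,d):
    c=robot.calibration(n);K=np.array(c['mtx']);E=np.array(c['extrinsics'])
    q=np.stack([(u-K[0,2])/K[0,0]*d,(v-K[1,2])/K[1,1]*d,d],-1)
    return q@E[:3,:3].T+E[:3,3]
def cloud(n,d):
    v,u=np.mgrid[:d.shape[0],:d.shape[1]]; return world(n,u,v,d)
E
python3 - <<'E'
from h import *
for n in('scene','top'):
    p,d=snap(n,n+'1.png'); W=cloud(n,d)
    np.savez(n+'1.npz',p=p,d=d,W=W)
    for q in('orange_nozzle','blue_nozzle','plate','orange_button'):
        for b in robot.boxes_of(q,n)[:3]: print(n,q,np.round(b['bbox']),round(b['p'],2))
    print(np.round(robot.calibration(n)['extrinsics'],2).tolist())
o=robot.get_obs();print(o)
a=[cv2.imread('pics/%s1.png'%n) for n in('scene','top')]
E
```

```text
scene orange_nozzle [261. 142. 277. 171.] 0.71
scene orange_nozzle [298. 145. 318. 173.] 0.66
scene blue_nozzle [289. 167. 311. 196.] 0.61
scene plate [207. 229. 324. 314.] 0.58
scene plate [289. 168. 309. 198.] 0.38
[[-0.89, -0.31, 0.34, 0.15], [-0.46, 0.58, -0.67, 0.93], [0.01, -0.75, -0.66, 0.83], [0.0, 0.0, 0.0, 1.0]]
top orange_nozzle [306. 128. 333. 161.] 0.91
top orange_nozzle [353. 207. 381. 232.] 0.86
top orange_nozzle [347. 157. 374. 183.] 0.61
top blue_nozzle [307. 214. 335. 242.] 0.76
top plate [144. 200. 238. 298.] 0.94
[[-0.01, -0.99, 0.14, 0.43], [-1.0, 0.01, -0.01, 0.18], [0.01, -0.14, -0.99, 0.87], [0.0, 0.0, 0.0, 1.0]]
{'time': 0.5, 'joint_positions': array([-1.22011272e+00,  8.72377145e-02,  1.37071844e+00,  2.25437044e-05,
        1.68360965e+00, -1.03080845e-01]), 'qvel': array([-0.00141832, -0.00085003, -0.00145492, -0.00070503,  0.00234038,
       -0.00038092]), 'joint_torque': array([-7.12862638e-04, -3.39621985e+01, -3.02266753e+01,  7.16608437e-02,
        2.43698561e-02, -2.02821303e-05]), 'tool_pos': array([ 0.24110901, -0.49434539,  0.23047588]), 'ee_rot': array([ 3.14156364e+00, -1.95183061e-05,  4.53766989e-01]), 'wrist_force': array([-0.27754894, -0.14915775,  0.09844642]), 'wrist_torque': array([-0.02313979, -0.01221431,  0.03340455]), 'finger_force': 0.0, 'width': 0.09388800399872319}
```

View pics/scene1.png

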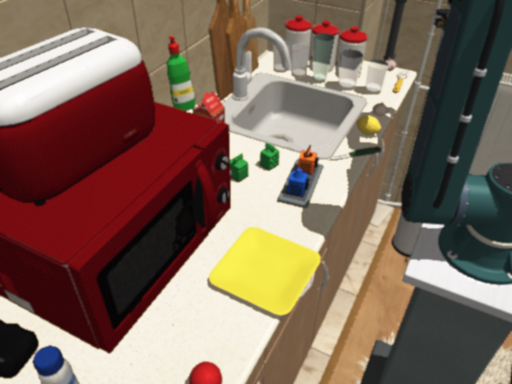

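View pics/top1.png

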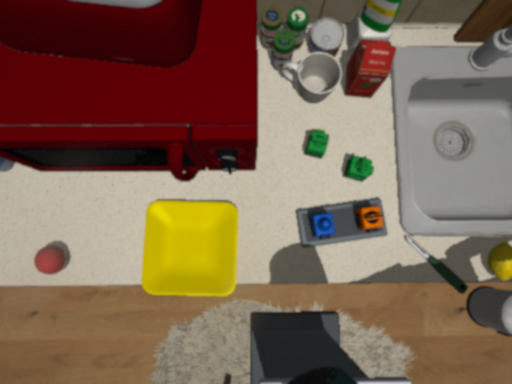

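The top view shows orange at (370,218), blue at (321,225) and the plate at (191,248). There are green look-alikes at (317,143) and (359,167), a sink on the right, and the microwave behind the plate.

```bash
python3 - <<'E'
from h import *
for n in('top','scene'):
    z=np.load(n+'1.npz');p=z['p'];W=z['W'];hsv=cv2.cvtColor(p,cv2.COLOR_RGB2HSV)
    H,S,V=[hsv[...,i] for i in range(3)]
    for name,lo,hi,m0 in(('orange',6,17,120),('blue',105,128,120),('plate',22,34,120)):
        m=(H>=lo)&(H<=hi)&(S>m0)&(V>50)&(W[...,2]>-.03)&(W[...,2]<.15)
        if n=='top': m[:, :140]=0; m[:190]=0;m[300:]=0; m[:,390:]=0
        else: m[:140]=0;m[:,:205]=0;m[:,325:]=0
        l,lab,st,ce=cv2.connectedComponentsWithStats(m.astype(np.uint8))
        k=1+np.argmax(st[1:,4]); q=W[lab==k]
        print(n,name,st[k],'med',np.median(q,0).round(4),'lo',np.percentile(q,2,0).round(4),'hi',np.percentile(q,98,0).round(4))
        if name!='plate':
            t=q[(q[:,2]>.052)&(q[:,2]<.072)]
            if len(t)>8:
                print('  collar top',len(t),t.mean(0).round(4)); r=cv2.minAreaRect((t[:,:2]*1000).astype(np.float32));print('  rect',r)
        else:
            print(cv2.minAreaRect((q[:,:2]*1000).astype(np.float32)))
    if n=='top':
        q=W[185:255,285:395].reshape(-1,3);q=q[(q[:,2]>.009)&(q[:,2]<.019)]
        r=cv2.minAreaRect((q[:,:2]*1000).astype(np.float32));print('rack',r, q.mean(0))
        q=W[255:280,250:290].reshape(-1,3);print('table z',np.median(q,0))
        cv2.imwrite('pics/crop1.png',cv2.resize(p[185:255,285:395,::-1],None,fx=7,fy=7,interpolation=cv2.INTER_CUBIC))
    else: cv2.imwrite('pics/crop2.png',cv2.resize(p[130:215,250:340,::-1],None,fx=7,fy=7,interpolation=cv2.INTER_CUBIC))
E
```

```text
top orange [355 206  28  24 505] med [ 0.4867 -0.0672  0.0666] lo [ 0.4652 -0.0927  0.0139] hi [ 0.5143 -0.0498  0.0885]
  collar top 345 [ 0.4867 -0.0681  0.0655]
  rect ((487.15911865234375, -71.2034683227539), (45.6146354675293, 39.85765075683594), 5.984978675842285)
top blue [311 213  24  24 479] med [0.4734 0.0302 0.0671] lo [ 0.4524 -0.0018  0.0136] hi [0.4997 0.0482 0.0882]
  collar top 333 [0.4732 0.0294 0.0662]
  rect ((473.765380859375, 27.502471923828125), (44.91887664794922, 40.16022872924805), 7.539374828338623)
top plate [ 141  200   97   97 8691] med [0.4282 0.3074 0.0084] lo [3.344e-01 2.097e-01 1.000e-04] hi [0.5269 0.4003 0.0205]
((431.8904113769531, 309.00439453125), (206.5433349609375, 204.24208068847656), 87.99877166748047)
rack ((481.3032531738281, -21.90723419189453), (83.92044830322266, 189.2583770751953), 7.833191394805908) [ 0.48011114 -0.01497811  0.01385516]
table z [ 3.86304151e-01  1.36185226e-01 -7.80140896e-05]
scene orange [297 148  20  26 327] med [ 0.4834 -0.0556  0.0591] lo [ 0.4657 -0.0864  0.0216] hi [ 0.5077 -0.0477  0.0845]
  collar top 163 [ 0.4851 -0.0621  0.0638]
  rect ((487.02374267578125, -69.84689331054688), (45.04378128051758, 45.16499328613281), 5.433095455169678)
scene blue [287 168  21  28 407] med [0.4717 0.043  0.0594] lo [ 0.4524 -0.051   0.0193] hi [0.4967 0.0509 0.0876]
  collar top 186 [0.4714 0.0366 0.0637]
  rect ((474.3295593261719, 30.024276733398438), (44.88153076171875, 41.02622985839844), 7.540190696716309)
scene plate [ 209  228  112   88 6002] med [0.4301 0.3066 0.0081] lo [3.361e-01 2.124e-01 2.000e-04] hi [0.5248 0.4015 0.0205]
((430.7283935546875, 305.97088623046875), (201.28880310058594, 199.05172729492188), 87.93696594238281)
```

View pics/crop1.png

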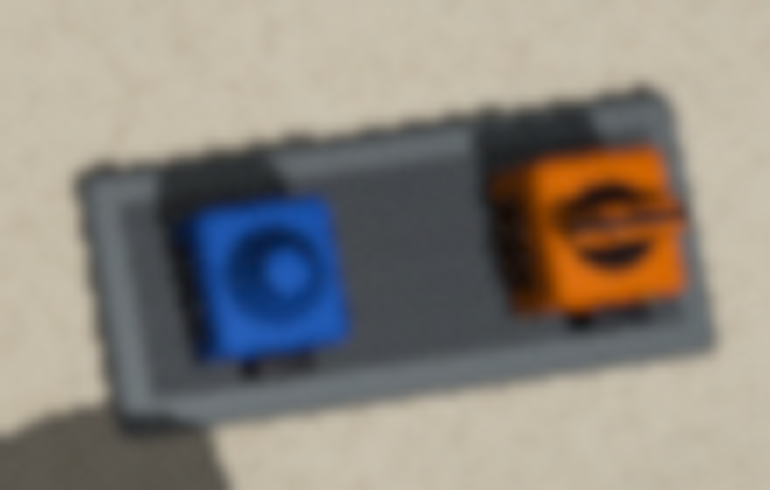

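Button faces -x'. The rack is yawed +7.8°, with the orange nozzle at about (0.487, -0.0705) and the plate at about (0.430, 0.307). Target tool yaw is 1.707 (turn +0.80 units). I'm moving above the nozzle.

```bash
python3 -m handwheel '[[[0,0,0.08],[0.33,0.56,0],0],[[0,0,0.08],[0.33,0.56,0],0],[[0,0,0.08],[0.33,0.56,0],0],[[0,0,0.08],[0.33,0.56,0],0],[[0,0,0.08],[0.33,0.56,0],0]]'
python3 -m handwheel '[[[0,0,0.08],[0.33,0.56,0],0],[[0,0,0.08],[0.33,0.56,0],0],[[0,0,0.08],[0.33,0.56,0],0],[[0,0,0.08],[0.33,0.56,0],0],[[0,0,0.08],[0.33,0.56,0],0]]'
python3 -m handwheel '[[[0,0,0],[0.33,0.56,0],0],[[0,0,0],[0.33,0.56,0],0],[[0,0,0],[0.33,0.56,0],0],[[0,0,0],[0.33,0.56,0],0],[[0,0,0],[0.1,0.28,-0.5],0]]'
python3 -m handwheel '[[[0,0,0],[0,0,-0.5],0],[[0,0,0],[0,0,0],0],[[0,0,0],[0,0,0],0]]'
```

```text
time: 1.0
tool_pos: [0.3241, -0.3532, 0.2307]
ee_rot: [3.141, 0.0, 1.087]
wrist_force: [0.1, 0.3, 0.9]
width: 0.0941
finger_force: 0.0
time: 1.5
tool_pos: [0.4066, -0.2131, 0.2307]
ee_rot: [3.141, 0.0, 1.716]
wrist_force: [-0.3, 0.5, -0.8]
width: 0.0941
finger_force: 0.0
time: 2.0
tool_pos: [0.4802, -0.0868, 0.209]
ee_rot: [3.133, 0.003, 1.713]
wrist_force: [0.3, 0.2, 0.2]
width: 0.0942
finger_force: 0.0
time: 2.3
tool_pos: [0.4769, -0.0884, 0.1806]
ee_rot: [-3.141, -0.0, 1.71]
wrist_force: [-0.5, -0.5, 0.9]
width: 0.0939
finger_force: 0.0
```

```bash
python3 -m handwheel '[[[0,0,0],[0.19,0.36,0],0],[[0,0,0],[0,0,-0.4],0],[[0,0,0],[0,0,-0.4],0],[[0,0,0],[0,0,-0.4],0],[[0,0,0],[0,0,0],0]]'
python3 - <<'E'
from h import *
p,d=snap('scene','s2.png'); W=cloud('scene',d)
hsv=cv2.cvtColor(p,cv2.COLOR_RGB2HSV);H,S,V=[hsv[...,i] for i in range(3)]
print(robot.get_obs()['tool_pos'])
for nm,lo,hi in(('o',6,17),):
    m=(H>=lo)&(H<=hi)&(S>120)&(W[...,0]>.44)&(W[...,0]<.54)&(abs(W[...,1]+.07)<.06)&(W[...,2]>.052)&(W[...,2]<.072);q=W[m]
    print(len(q),q.mean(0),cv2.minAreaRect((q[:,:2]*1000).astype(np.float32)))
t,_=snap('top','t2.png')
a=cv2.resize(p[110:220,230:350,::-1],(400,367));b=cv2.resize(t[170:280,280:400,::-1],(400,367));cv2.imwrite('pics/c3.png',np.hstack([a,b]))
E
```

```text
time: 2.8
tool_pos: [0.4856, -0.0706, 0.1195]
ee_rot: [-3.139, -0.001, 1.709]
wrist_force: [-0.0, -0.2, -0.0]
width: 0.0942
finger_force: 0.0
[ 0.4865821  -0.07081049  0.12106091]
146 [ 0.4846181  -0.06091818  0.0635966 ] ((486.0381164550781, -66.02196502685547), (44.06391143798828, 38.09308624267578), 6.834455966949463)
```

View pics/c3.png

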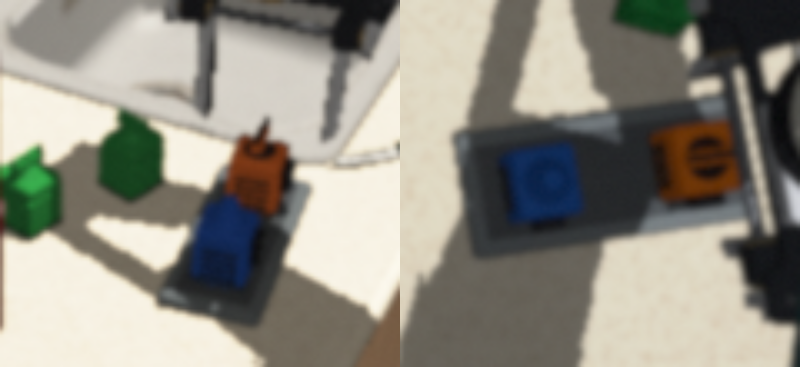

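The fingers straddle the orange nozzle. The scene half has it at about (258,175) between the two fingers, and blue is clear of them. Next: descend and squeeze.

```bash
python3 -m handwheel '[[[0,0,0],[0,0,-0.34],0],[[0,0,0],[0,0,-0.34],0],[[0,0,0],[0,0,-0.34],0],[[0,0,0],[0,0,-0.34],0],[[0,0,0],[0,0,0],0]]'
python3 -m handwheel '[[[0,0,0],[0,0,0],1],[[0,0,0],[0,0,0],1],[[0,0,0],[0,0,0],1],[[0,0,0],[0,0,0],1],[[0,0,0],[0,0,0],1]]'
python3 -m handwheel '[[[0,0,0],[0,0,0],1],[[0,0,0],[0,0,0],1],[[0,0,0],[0,0,0],1],[[0,0,0],[0,0,0],1],[[0,0,0],[0,0,0],1]]'
```

```text
time: 3.4
tool_pos: [0.4862, -0.0705, 0.0523]
ee_rot: [-3.14, -0.001, 1.71]
wrist_force: [0.7, -0.8, -0.6]
width: 0.0943
finger_force: 0.0
time: 3.9
tool_pos: [0.4869, -0.0704, 0.053]
ee_rot: [3.141, 0.0, 1.71]
wrist_force: [-0.3, 0.1, 0.1]
width: 0.0574
finger_force: 0.0
time: 4.4
tool_pos: [0.4873, -0.0703, 0.053]
ee_rot: [3.14, 0.0, 1.71]
wrist_force: [1.8, 0.6, 2.1]
width: 0.0444
finger_force: 30.0
```

Width is 44 mm at 30 N, so the button is in. Lifting straight.

```bash
python3 -m handwheel '[[[0,0,0],[0,0,0],1],[[0,0,0],[0,0,0.1],1],[[0,0,0],[0,0,0.1],1],[[0,0,0],[0,0,0.1],1],[[0,0,0],[0,0,0.1],1]]'
python3 -m handwheel '[[[0,0,0],[0,0,0.2],1],[[0,0,0],[0,0,0.2],1],[[0,0,0],[0,0,0.2],1],[[0,0,0],[0,0,0.2],1],[[0,0,0],[0,0,0.2],1]]'
python3 - <<'E'
from h import *
p,d=snap('scene','s3.png'); W=cloud('scene',d)
hsv=cv2.cvtColor(p,cv2.COLOR_RGB2HSV);H,S,V=[hsv[...,i] for i in range(3)]
m=(H>=6)&(H<=17)&(S>120)&(abs(W[...,0]-.487)<.05)&(abs(W[...,1]+.07)<.06);q=W[m];print(len(q),np.percentile(q,[1,50,99],axis=0).round(4))
cv2.imwrite('pics/c4.png',cv2.resize(p[90:220,220:360,::-1],(560,520)))
E
```

```text
time: 4.9
tool_pos: [0.4871, -0.0701, 0.0719]
ee_rot: [3.14, -0.001, 1.71]
wrist_force: [5.1, 1.4, -4.4]
width: 0.0442
finger_force: 30.0
time: 5.4
tool_pos: [0.486, -0.0704, 0.123]
ee_rot: [-3.14, -0.0, 1.71]
wrist_force: [1.2, -0.2, -1.0]
width: 0.0443
finger_force: 30.0
347 [[ 0.4636 -0.0815  0.0899]
 [ 0.4838 -0.0539  0.1243]
 [ 0.5062 -0.0463  0.2195]]
```

View pics/c4.png

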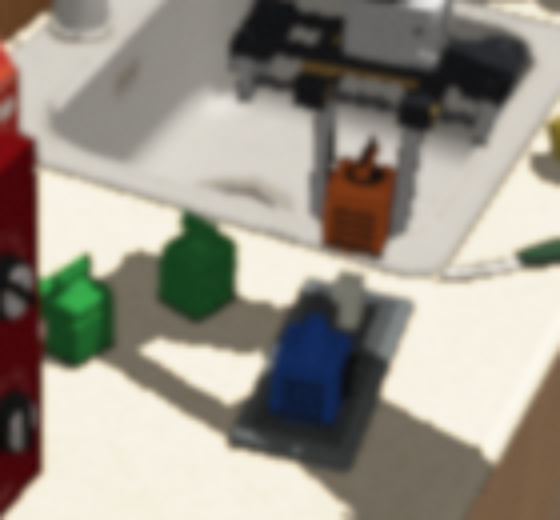

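The nozzle is off its spigot cleanly and blue is still seated. Carrying it to the plate.

```bash
python3 -m handwheel '[[[0,0,0],[0,0,0.3],1],[[0,0,0],[0,0,0.4],1],[[0,0,0],[-0.08,0.2,0.3],1],[[0,0,0],[-0.08,0.4,0],1],[[0,0,0],[-0.08,0.5,0],1]]'
python3 -m handwheel '[[[0,0,0],[-0.08,0.5,0],1],[[0,0,0],[-0.08,0.5,0],1],[[0,0,0],[-0.08,0.5,0],1],[[0,0,0],[-0.08,0.5,0],1],[[0,0,0],[-0.08,0.5,0],1]]'
python3 -m handwheel '[[[0,0,0],[-0.08,0.5,0],1],[[0,0,0],[-0.08,0.5,0],1],[[0,0,0],[-0.08,0.5,0],1],[[0,0,0],[-0.08,0.5,0],1],[[0,0,0],[-0.08,0.5,0],1]]'
python3 -m handwheel '[[[0,0,0],[-0.08,0.4,-0.1],1],[[0,0,0],[-0.08,0.3,-0.1],1],[[0,0,0],[-0.06,0.2,-0.1],1],[[0,0,0],[0,0,0],1],[[0,0,0],[0,0,0],1]]'
```

```text
time: 5.95
tool_pos: [0.4747, -0.0155, 0.1734]
ee_rot: [3.14, 0.001, 1.709]
wrist_force: [1.2, 0.2, -1.2]
width: 0.0446
finger_force: 30.0
time: 6.45
tool_pos: [0.4541, 0.1105, 0.1726]
ee_rot: [-3.141, 0.0, 1.71]
wrist_force: [0.2, -1.1, 0.5]
width: 0.044
finger_force: 30.0
time: 6.95
tool_pos: [0.4341, 0.2355, 0.1726]
ee_rot: [-3.141, 0.0, 1.71]
wrist_force: [1.4, 0.1, -0.3]
width: 0.044
finger_force: 30.0
time: 7.45
tool_pos: [0.4236, 0.2792, 0.1574]
ee_rot: [-3.141, 0.001, 1.711]
wrist_force: [-0.3, -0.2, -0.4]
width: 0.044
finger_force: 30.0
```

```bash
python3 -m handwheel '[[[0,0,0],[0.06,0.28,0],1],[[0,0,0],[0.06,0.27,0],1],[[0,0,0],[0,0,-0.3],1],[[0,0,0],[0,0,-0.4],1],[[0,0,0],[0,0,-0.4],1]]'
python3 -m handwheel '[[[0,0,0],[0,0,-0.4],1],[[0,0,0],[0,0,-0.2],1],[[0,0,0],[0,0,-0.2],1],[[0,0,0],[0,0,0],1],[[0,0,0],[0,0,0],1]]'
python3 - <<'E'
from h import *
p,d=snap('scene','s5.png'); W=cloud('scene',d);o=robot.get_obs();t=o['tool_pos'];print(t,o['ee_rot'],o['wrist_force'])
hsv=cv2.cvtColor(p,cv2.COLOR_RGB2HSV);H,S,V=[hsv[...,i] for i in range(3)]
m=(H>=6)&(H<=17)&(S>120)&(abs(W[...,0]-t[0])<.05)&(abs(W[...,1]-t[1])<.06)&(W[...,2]<.13);q=W[m];print(len(q),np.percentile(q,[1,50,99],axis=0).round(4))
cv2.imwrite('pics/c5.png',cv2.resize(p[160:320,180:350,::-1],(595,560)))
E
```

```text
time: 7.95
tool_pos: [0.4295, 0.3072, 0.1009]
ee_rot: [-3.141, 0.001, 1.711]
wrist_force: [-0.3, 0.4, -0.7]
width: 0.0442
finger_force: 30.0
time: 8.45
tool_pos: [0.4299, 0.3073, 0.0629]
ee_rot: [3.141, -0.0, 1.71]
wrist_force: [0.0, -1.3, -1.1]
width: 0.0444
finger_force: 30.0
[0.43027874 0.30748433 0.06342246] [ 3.13980209e+00 -6.36003496e-04  1.71036697e+00] [ 0.58649116 -1.05441668 -0.84289047]
543 [[0.4072 0.2891 0.028 ]
 [0.4278 0.3221 0.0733]
 [0.4523 0.3294 0.0988]]
```

View pics/c5.png

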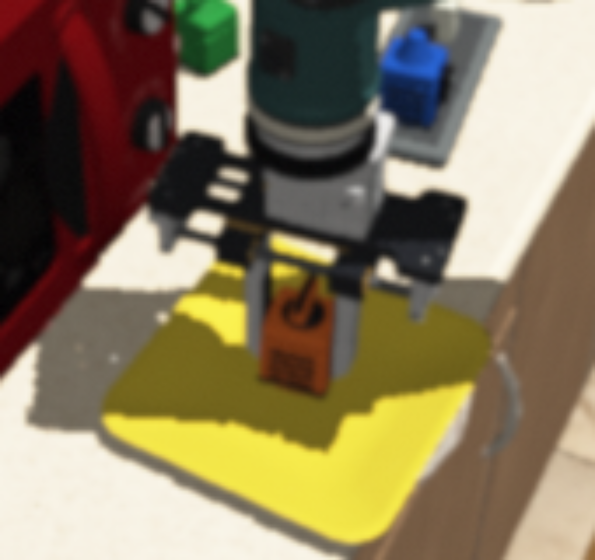

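The nozzle is held upright over the middle of the plate (crop (297,350)), foot about 20 mm above the floor. Lowering gently.

```bash
python3 -m handwheel '[[[0,0,0],[0,0,-0.1],1],[[0,0,0],[0,0,-0.1],1],[[0,0,0],[0,0,-0.1],1],[[0,0,0],[0,0,-0.06],1],[[0,0,0],[0,0,0],1]]'
python3 -m handwheel '[[[0,0,0],[0,0,-0.03],1],[[0,0,0],[0,0,-0.02],1],[[0,0,0],[0,0,0],1]]'
```

```text
time: 9.0
tool_pos: [0.4291, 0.3069, 0.0437]
ee_rot: [-3.14, 0.001, 1.71]
wrist_force: [0.3, 0.2, -1.0]
width: 0.0443
finger_force: 30.0
time: 9.3
tool_pos: [0.4296, 0.3071, 0.042]
ee_rot: [3.142, 0.0, 1.71]
wrist_force: [-0.4, -0.2, -0.4]
width: 0.0441
finger_force: 30.0
```

```bash
python3 -m handwheel '[[[0,0,0],[0,0,-0.02],1],[[0,0,0],[0,0,-0.02],1],[[0,0,0],[0,0,0],1]]'
```

```text
time: 9.6
tool_pos: [0.4298, 0.3073, 0.0415]
ee_rot: [3.141, -0.0, 1.71]
wrist_force: [-2.6, -1.6, 6.2]
width: 0.0444
finger_force: 30.0
```

Contact (6 N up). Opening partway, to stay clear of the rim.

```bash
python3 -m handwheel '[[[0,0,0],[0,0,0],0.45],[[0,0,0],[0,0,0],0.4],[[0,0,0],[0,0,0],0.35],[[0,0,0],[0,0,0],0.25],[[0,0,0],[0,0,0],0.25]]'
python3 -m handwheel '[[[0,0,0],[0,0,0],0.25],[[0,0,0],[0,0,0],0.25],[[0,0,0],[0,0,0],0.25]]'
```

```text
time: 10.1
tool_pos: [0.4297, 0.3071, 0.0397]
ee_rot: [3.142, 0.0, 1.71]
wrist_force: [-0.7, -0.2, -0.8]
width: 0.07
finger_force: 0.0
time: 10.4
tool_pos: [0.4296, 0.3071, 0.0399]
ee_rot: [3.142, 0.0, 1.71]
wrist_force: [-0.2, 0.5, -0.4]
width: 0.0706
finger_force: 0.0
```

```bash
python3 -m handwheel '[[[0,0,0],[0,0,0.2],0.25],[[0,0,0],[0,0,0.3],0.25],[[0,0,0],[0,0,0.4],0.25],[[0,0,0],[0,0,0.4],0.25],[[0,0,0],[0,0,0.4],0.25]]'
python3 -m handwheel '[[[0,0,0],[0,0,0.4],0.25],[[0,0,0],[-0.2,-0.3,0.4],0.25],[[0,0,0],[-0.2,-0.5,0],0.25],[[0,0,0],[-0.2,-0.5,0],0.25],[[0,0,0],[-0.2,-0.5,0],0.25]]'
python3 -m handwheel '[[[0,0,0],[-0.2,-0.5,0],0.25],[[0,0,0],[-0.2,-0.5,0],0.25],[[0,0,0],[0,0,0],0.25],[[0,0,0],[0,0,0],0.25]]'
python3 - <<'E'
from h import *
p,d=snap('scene','s6.png'); W=cloud('scene',d)
t,_=snap('top','t6.png')
hsv=cv2.cvtColor(p,cv2.COLOR_RGB2HSV);H,S,V=[hsv[...,i] for i in range(3)]
m=(H>=6)&(H<=17)&(S>120)&(abs(W[...,0]-.43)<.05)&(abs(W[...,1]-.307)<.06)&(W[...,2]<.13);q=W[m];print(len(q),np.percentile(q,[1,50,99],axis=0).round(4))
cv2.imwrite('pics/c6.png',np.hstack([cv2.resize(p[130:330,190:350,::-1],(400,500)),cv2.resize(t[180:310,130:390,::-1],(400,200)).repeat(1,0) if 0 else cv2.copyMakeBorder(cv2.resize(t[180:310,130:390,::-1],(400,200)),0,300,0,0,cv2.BORDER_CONSTANT)]))
E
```

```text
time: 10.9
tool_pos: [0.4297, 0.3072, 0.1267]
ee_rot: [3.141, -0.0, 1.71]
wrist_force: [-0.1, 0.9, 0.7]
width: 0.0703
finger_force: 0.0
time: 11.4
tool_pos: [0.3894, 0.2165, 0.1662]
ee_rot: [3.14, -0.0, 1.711]
wrist_force: [-0.2, 0.2, 0.6]
width: 0.0707
finger_force: 0.0
time: 11.8
tool_pos: [0.37, 0.1674, 0.1659]
ee_rot: [3.139, -0.001, 1.709]
wrist_force: [-1.0, 0.0, 0.1]
width: 0.0706
finger_force: 0.0
552 [[0.4093 0.288  0.0089]
 [0.4298 0.3217 0.052 ]
 [0.4544 0.3292 0.0771]]
```

View pics/c6.png

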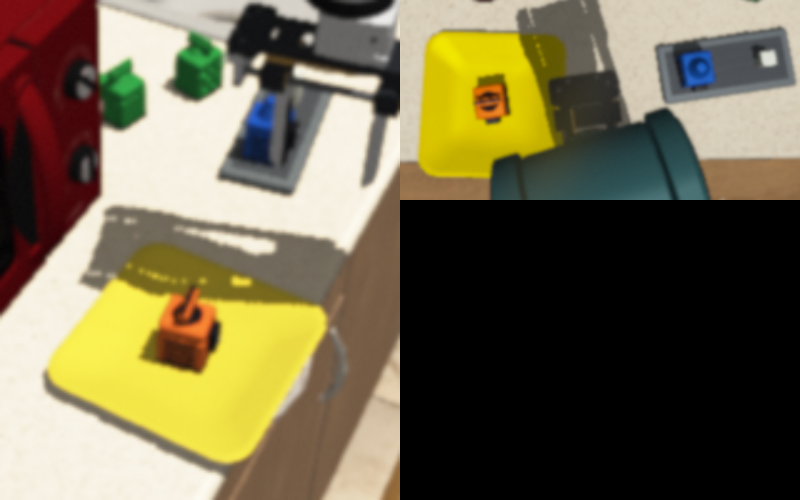

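The orange nozzle stands upright in the middle of the plate (crop (188,330)), button out. Blue is still on the rack and the arm is clear.

```bash
python3 -c "
from bench import robot
print(robot.close_job())"
```

```text
the job is handed in; nothing more can be done
None
```

I handed the job in at about 12 s: the last pictures show the orange nozzle upright in the middle of the yellow plate with its button out, and the blue nozzle still on the rack. I did not see the judge's verdict.

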